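# Unlock the pen-pack pusher and hold it back for refilling

## Task

Pull the green lock panel straight up out of the slots of the white pen-pack tray, and stand it upright in the blue panel stand without dropping it. Then pull the tray's spring-loaded pusher back by its yellow tab until its pointer is level with the red mark, and keep holding it there so that I can refill the tray: finish while holding it, do not let go. Leave the pen packs in the tray and the other things on the counter where they are.

Things in the scene. Friction and masses are not known exactly. Their poses are not given: they have to be found in the camera images.
- tray: White pen-pack tray fixed to the counter, 300 mm long (x), 112 wide (y), walls 46 high, floor 8 thick. Origin: centre of underside. +x points away from the robot; three pen packs stand at x = 60 to 135, tops at z = 52. The pusher is pulled along -x. The panel's slots: upright grooves 9 mm wide in both side walls at x = -10, from the floor to z = 46.
- panel: Green flat lock panel with a white stripe, loose, about 85 g, 6 mm thick (x), 92 wide (y), 130 high (z). Origin: centre of its lower edge. At the start it stands across the tray in the slots, lower edge at z = 8, top edge at 138, its x along the tray's x; it is 49 mm behind the pusher and stops it from being pulled back to the mark.
- stand: Blue panel stand fixed to the counter: one open-topped bay, inside 24 mm (its x) by 112 mm (its y), walls 6 thick and 60 high, inner floor at z = 6, foot plate 75 x 124, 4 thick. Origin: centre of underside. A panel stands in it with the panel's x along the stand's x (either way round), free to lean a little. May be left or right of the tray.
- mark: Red mark: upright red clip outside the tray's +y wall, 12 mm long along the tray's x, 22 in y, 32 high, top 50 mm above the counter. Origin: middle (along x) of its lower edge at the wall, 18 mm above the counter. Its axes are the tray's. Its place along the tray changes from start to start.
- pusher (a joint): Pull of the black pusher in m: 0 at rest (pushed fully forward by its spring), growing as it is pulled towards the tray's -x, end stop 0.15. The spring pulls forward with about 4 N at rest and 60 N/m more (8 to 11 N at the mark); let go, it runs back to 0. The mark lies 0.07 to 0.12 from rest.
- tab (a point): Top centre of the pusher's yellow grip tab, 102 mm above the counter. The tab is upright, 12 mm thick along the tray's x, 32 wide in y, free from z = 52 (just above walls and packs) to 102. Below it is the black pusher plate, 6 thick, 78 wide. At rest at tray x = +45, y = 0; moves with the pusher.
- pointer (a point): Tip of the pusher's pointer, a yellow 4 mm wide finger that reaches over the tray's +y wall, at height 55 mm, just above the red mark's top; it has the same tray x as the tab and moves with the pusher.
- pack0: Orange and white pen pack, loose, 22 x 80 x 44 mm, standing in the tray nearest the pusher. Origin: centre of its underside. Leave alone.
- pack1: Blue and white pen pack, same size, in the middle. Leave alone.
- pack2: Purple and white pen pack, same size, at the tray's far end. Leave alone.
- penpot: Dark steel pen pot with pens, loose, 72 mm across, 135 mm high over the pens. Origin: centre of its underside. Leave alone.
- flask: Steel drinking flask, loose, 66 mm across, 200 mm high. Origin: centre of its underside. Leave alone.
- notebooks: Two stacked notebooks, loose, 150 x 210 x 34 mm. Origin: centre of the underside. Leave alone.
- tape: Roll of clear tape lying flat, loose, 90 mm across, 24 mm high. Origin: centre of its underside. Leave alone.
- stapler: Red and black stapler, loose, 130 mm long (its y), 45 mm high. Origin: centre of its underside. Leave alone.
Not all that is in view belongs to the job. Of the things that look like the panel, the larger one is meant. Of the things that look like the stand, the larger one is meant.

How it is judged:
By the outcome, as a careful person would: the job done as asked, in the order asked, and still so for the second after the job is handed in, while the arm keeps its last pose, push and grip.
It also fails if it takes over 48 s, if anything falls off the work surface, if the arm or the gripper's body presses on something with over 40 N, if the wrist force passes 120 N, or if a joint passes its speed limit or range.

## Robot

A 7-joint arm with a two-finger parallel gripper is mounted at the origin on the work surface. World frame = base frame: x ahead of the robot, y to its left, z up, the work surface at z = 0. Lengths are in mm, angles in rad, forces in N, time in s.
With the tool pointing down it reaches from about 425 to 1025 mm from the base axis. Payload 9.4 kg.
Tool frame: the origin (TCP) lies on the centre line of the jaws, within the pads' length; the fingertips stand 11 mm ahead of it and the grasp point (between the pads) lies 8 mm behind it; z points along the fingers, y is the line along which they close (so a half turn about z gives the same grasp; the last joint's range is limited). The gripper opens to 93 mm and grips with 3 to 60 N. Pads are 15 mm wide; open, the fingers measure 128 mm over their backs; the gripper's body (75 mm by 188 mm) begins 65 mm behind the grasp point.
Start: joints at [1.138, 0.599, -0.003, 1.599, 0.002, 0.943, -0.08], TCP at [252.537, -679.595, 229.618] pointing down, gripper open.
Joint ranges: [-2.57, 2.57], [-0.35, 1.97], [-1.29, 1.29], [0.11, 2.56], [-1.05, 4.19], [0.11, 1.86], [-2.63, 2.63]. Speed limits (rad/s): [2.22, 2.22, 3.01, 3.01, 3.14, 3.14, 3.14].

## Interface

Orientations are given as a rotation vector (axis times angle).
In Python, from plant import r, cams, ticket gives the robot as it stands. The module is installed in compiled form; this text tells all that it offers.
- The arm moves only by the shell command python3 -m creep 'ROWS' [FORCE]. ROWS is JSON, one flat list of numbers, 7 for each row, row after row: the turn, a rotation vector about the tool's x, y, z in degrees, then the shift along the tool's x, y, z in mm, then the closure, from 0 (fully open) to 1 (shut). A call has exactly 5 rows; each row shifts and turns the commanded pose from where the row before left it, along the tool's axes as they then stand; what a row does not reach is not made up. A row lasts 1/8 s, in which the tool goes at most 62.5 mm and 10.7 degrees, less where a joint would pass 70% of its speed; a pose out of reach is approached as far as the arm can. A call with a gripper value outside its range is refused whole. The fingers move at their own pace and stop on an object; FORCE is the grip in N (left out, the last holds). Time passes only in rows, so rows that do not move let the fingers close, or fill a call up. It gives the time, the measured TCP pose, the force, the opening and the grip force at its end, in the units of the state.
- r.sense(): the state, without advancing time (a new reading comes with each control period).
- cams.read_camera(name): name is "scene" or "top" or "wrist"; returns the picture (480x640x3 uint8, blue, green, red); there is no depth.
- cams.camera_info(name): a dict with "fovy" (degrees; the focal length in pixels is half the picture's height over the tangent of half this angle, whatever the lens; pixels are square), "cx", "cy" (the principal point, pixels), "R" (3x3) and "t" (3): a world point X has camera coordinates R X + t. Camera axes: x right, y down, z forward; pixel columns grow to the right and rows downward; lengths in mm; the calibration is good to about 2 mm. A picture is of the moment at which its call begins: read the wrist's pose just before it. camera_info takes no time and is no camera call; for the wrist camera it gives the pose at the moment of the call.
- ticket.job_done(): hands the job in; it is judged then, once.
The state is a dict: "clock": time; "joint_positions": joint angles; "qvel": joint speeds; "tau": joint torques, N m; "eef_pos": TCP position; "ee_rot": TCP orientation; "wrist_force": force on the tool from outside, world axes, zero at the start; "torque": the same for the moment, N m; "opening": opening from 0.0 (shut) to 1.0 (fully open); "gripper_force": force on a finger pad.
Only numpy, scipy, OpenCV 4.12 (cv2) and the standard library are available. Lean on these libraries where they do the work, as an engineer would, in place of code of your own. Each camera call takes 0.05 s, during which the arm holds its last target. There are 200 camera calls.

## Working session

There is one attempt and no reset: what is moved stays moved. The work goes in short steps, Python scripts to look and compute and a shell command to move; the robot and the scene stay as the last step left them, time stands still between calls to the robot, and variables do not carry over. Pictures are saved under pics/ and viewed, at most 11 in all, crops included, and the job is handed in when it is done.

```bash
mkdir -p pics; python3 - <<'E'
from plant import r,cams
import cv2,numpy as np
s=r.sense(); print({k:np.round(v,3).tolist() for k,v in s.items()})
for n in("scene","top"):
    cv2.imwrite(f"pics/{n}0.png",cams.read_camera(n))
    print(n,cams.camera_info(n))
print(cams.camera_info("wrist"))
E
```

```text
{'clock': 0.0, 'joint_positions': [1.138, 0.6, -0.003, 1.6, 0.002, 0.943, -0.08], 'qvel': [-0.001, 0.0, 0.001, 0.002, 0.001, -0.0, -0.001], 'tau': [-0.0, -76.506, 1.497, -25.235, -0.052, 0.017, 0.0], 'eef_pos': [252.393, -679.145, 228.774], 'ee_rot': [-3.091, -0.556, 0.001], 'wrist_force': [0.355, 0.801, -0.264], 'torque': [0.014, -0.001, -0.005], 'gripper_force': 0.0, 'opening': 1.002}
scene {'fovy': 53.32906627612239, 'cx': 313.3657034656404, 'cy': 235.0739793823982, 'R': array([[-2.09836619e-02,  9.99642296e-01, -1.65820933e-02],
       [ 6.18874587e-01, -3.88241322e-05, -7.85489812e-01],
       [-7.85209483e-01, -2.67446887e-02, -6.18652398e-01]]), 't': array([ 1.15547035e-01, -2.49572127e+02,  1.37200155e+03])}
top {'fovy': 50.345992035662015, 'cx': 321.56667704078916, 'cy': 248.8760974499847, 'R': array([[ 0.01797089, -0.99983258, -0.00344242],
       [-0.98423509, -0.01708444, -0.17603808],
       [ 0.17594979,  0.00655171, -0.98437734]]), 't': array([  13.51278639,  543.43109733, 1255.16039437])}
{'fovy': 70.42513371140546, 'cx': 321.46446000227655, 'cy': 245.29129558765263, 'R': array([[ 0.34826861, -0.9373941 , -0.00112637],
       [-0.90884913, -0.33795713,  0.24449588],
       [-0.22956967, -0.08412654, -0.96964968]]), 't': array([-725.05027701,  -28.86600039,  389.77287459])}
```

View pics/scene0.png

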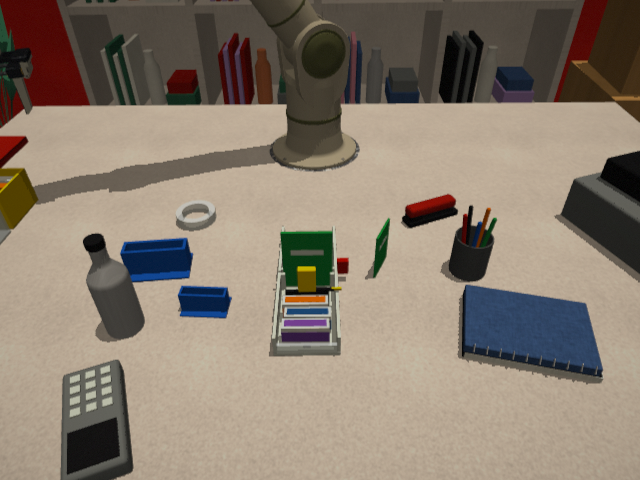

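View pics/top0.png

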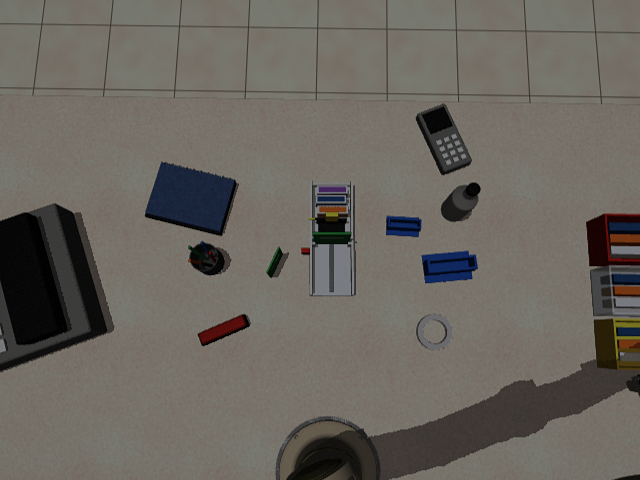

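Top picture (0.4 px/mm): panel candidates are the large green one in the tray at top (332,238) / scene (307,258), and a small green one at top (276,263) / scene (382,247). Stand candidates are the large blue one at top (449,266) / scene (157,259), and a small blue one at top (404,226) / scene (204,301). I choose the tray panel and the larger stand, and check them in a close crop.

```bash
python3 - <<'E'
import cv2
i=cv2.imread("pics/top0.png")[170:310,295:485]
cv2.imwrite("pics/topcrop.png",cv2.convertScaleAbs(cv2.resize(i,None,fx=4,fy=4,interpolation=cv2.INTER_CUBIC),alpha=1.3))
E
cat > h.py <<'E'
import numpy as np
from plant import cams
def K(c): 
    f=240/np.tan(np.radians(c["fovy"]/2)); return f
def ray(c,u,v,z):
    f=K(c); d=c["R"].T@np.array([(u-c["cx"])/f,(v-c["cy"])/f,1]); o=-c["R"].T@c["t"]
    return o+d*(z-o[2])/d[2]
def proj(c,X):
    p=np.asarray(X)@c["R"].T+c["t"]; return p[...,:2]/p[...,2:]*K(c)+[c["cx"],c["cy"]]
E
```

```text
(no output)
```

View pics/topcrop.png

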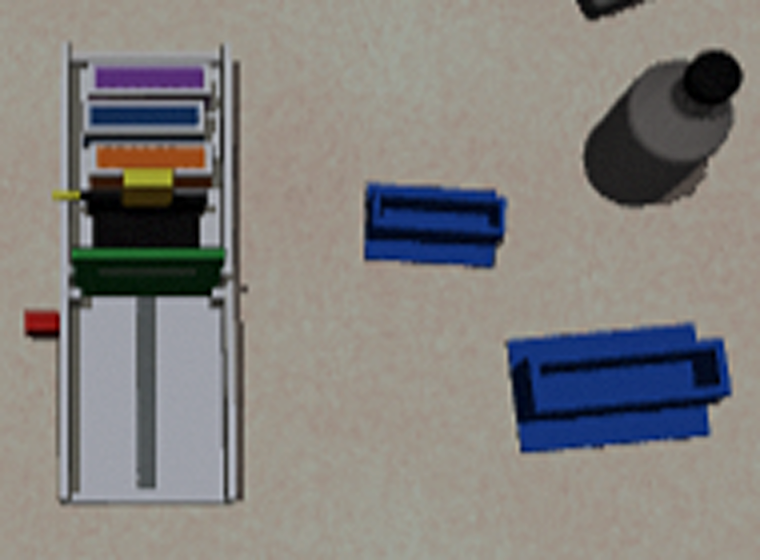

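The crop confirms it: large panel, top edge (73,252)-(224,252), in the tray; larger stand with foot corners (507,342),(693,325),(708,433),(520,452); red mark at (42,323); tab top (148,178).

```bash
python3 - <<'E'
from h import *
c=cams.camera_info("top")
P=lambda u,v,z: ray(c,(u+.5)/4-.5+295,(v+.5)/4-.5+170,z)
for n,u,v,z in [("panL",73,252,138),("panR",224,252,138),("panM front",148,260,138),("panM back",148,248,138),("tabL",123,178,102),("tabR",173,178,102),
 ("ft1",507,342,4),("ft2",693,325,4),("ft3",708,433,4),("ft4",520,452,4),("bay TR",722,340,60),("bay BR",730,397,60),
 ("red",25,322,50),("redr",58,322,50),("wallLfar",67,44,46),("wallLnear",61,502,46),("wallRnear",237,502,46),("wallRfar",228,44,46),("pt",55,194,55)]:
    print(n,P(u,v,z).round(1))
w=cams.camera_info("wrist"); R=w["R"]; print(-R.T@w["t"])
from plant import r; from scipy.spatial.transform import Rotation as Q
s=r.sense(); T=Q.from_rotvec(s["ee_rot"]).as_matrix(); print(T.round(3)); print(T.T@(-R.T@w["t"]-s["eef_pos"]), (T.T@R.T).round(3))
E
```

```text
panL [566.1  44.  138. ]
panR [567.7 -46.1 138. ]
panM front [562.   -0.9 138. ]
panM back [569.3  -0.8 138. ]
tabL [621.   14.9 102. ]
tabR [621.6 -16.  102. ]
ft1 [ 538.9 -239.6    4. ]
ft2 [ 552.4 -362.3    4. ]
ft3 [ 480.9 -369.8    4. ]
ft4 [ 466.3 -246.9    4. ]
bay TR [ 533.  -364.3   60. ]
bay BR [ 496.8 -368.1   60. ]
red [538.6  75.8  50. ]
redr [539.   54.7  50. ]
wallLfar [724.6  53.1  46. ]
wallLnear [424.8  50.4  46. ]
wallRnear [426.7 -60.3  46. ]
wallRfar [726.4 -52.3  46. ]
pt [621.5  58.4  55. ]
[ 315.75744156 -656.62308256  384.1840828 ]
[[ 0.937  0.348 -0.001]
 [ 0.348 -0.937  0.001]
 [-0.    -0.001 -1.   ]]
[  67.2810411     0.68818674 -155.34319262] [[-0.    -0.97  -0.244]
 [ 1.    -0.     0.   ]
 [-0.    -0.244  0.97 ]]
```

```bash
python3 -m creep '[0,0,10,0,0,-10, 0.6, 0,0,10,0,0,-10,0.6, 0,0,10,0,0,-10,0.6, 0,0,10,0,0,-10,0.6, 0,0,10,0,0,0,0.6]'; python3 -m creep '[0,0,10,0,0,0,0.6, 0,0,10,0,0,0,0.6, 0,0,10,0,0,0,0.6, 0,0,10,0,0,0,0.6, 0,0,10,0,0,0,0.6]'
cat >> h.py <<'E'
from scipy.spatial.transform import Rotation as Q
from plant import r
def togo(x,y,z,yawx):
    """shift in tool axes to a target with tool down and tool x at yawx deg; turn as tool rotvec deg (turn after the shift)"""
    s=r.sense(); T=Q.from_rotvec(s["ee_rot"])
    a=np.radians(yawx); G=np.array([[np.cos(a),np.sin(a),0],[np.sin(a),-np.cos(a),0],[0,0,-1]]).T
    print("t",round(s["clock"],2),"pos",np.round(s["eef_pos"],1),"open",round(s["opening"]*93,1),"F",np.round(s["wrist_force"],1),"gf",round(s["gripper_force"],1))
    print("shift",T.inv().apply(np.array([x,y,z])-s["eef_pos"]).round(1),"turn",np.degrees((T.inv()*Q.from_matrix(G)).as_rotvec()).round(2),"shift in goal axes",(G.T@(np.array([x,y,z])-s["eef_pos"])).round(1))
E
python3 - <<'E'
from h import *
togo(566.5,-1,240,-89)
c=cams.camera_info("scene"); 
for u,v in[(103,325),(143,318),(125,336)]: print(ray(c,u,v,0).round(0))
print(ray(c,95,243,200).round(0))
c=cams.camera_info("top"); print(ray(c,(713+.5)/4-.5+295,(77+.5)/4-.5+170,197).round(0))
E
```

```text
clock: 0.72
eef_pos: [252.6, -679.7, 270.1]
ee_rot: [3.034, -0.811, 0.001]
wrist_force: [0.3, -0.7, -0.2]
opening: 0.512
gripper_force: 0.0
clock: 1.35
eef_pos: [252.6, -679.3, 269.1]
ee_rot: [-2.407, 2.018, 0.001]
wrist_force: [-0.3, -1.4, 0.7]
opening: 0.406
gripper_force: 0.0
t 1.35 pos [ 252.6 -679.3  269.1] open 37.8 F [-0.3 -1.4  0.7] gf 0.0
shift [-613.  -427.6   29.6] turn [0.02 0.05 9.06] shift in goal axes [-672.7 -325.7   29.1]
[ 665. -365.    0.]
[ 648. -297.    0.]
[ 690. -316.    0.]
[ 677. -314.  200.]
[ 663. -324.  197.]
```

```bash
python3 -m creep '[0,0,9,0,0,0,0.6, 0,0,0,-52,-25,0,0.6, 0,0,0,-52,-25,0,0.6, 0,0,0,-52,-25,0,0.6, 0,0,0,-52,-25,0,0.6]'; python3 -m creep '[0,0,0,-52,-25,0,0.6, 0,0,0,-52,-25,0,0.6, 0,0,0,-52,-25,0,0.6, 0,0,0,-52,-25,0,0.6, 0,0,0,-52,-25,0,0.6]'; python3 -m creep '[0,0,0,-52,-25,0,0.6, 0,0,0,-52,-25,0,0.6, 0,0,0,-40,-20,0,0.6, 0,0,0,0,0,0,0.6, 0,0,0,0,0,0,0.6]'
python3 - <<'E'
from h import *
import cv2
togo(566.5,-1,240,-89)
c=cams.camera_info("wrist"); np.savez("w1.npz",**c); i=cams.read_camera("wrist")
cv2.imwrite("pics/w1.png",i)
E
```

```text
clock: 1.98
eef_pos: [348.1, -467.3, 269.3]
ee_rot: [-2.248, 2.194, 0.001]
wrist_force: [0.6, -0.4, -0.2]
opening: 0.4
gripper_force: 0.0
clock: 2.6
eef_pos: [466.6, -204.4, 269.6]
ee_rot: [-2.248, 2.194, 0.0]
wrist_force: [0.5, -0.3, 0.1]
opening: 0.4
gripper_force: 0.0
clock: 3.22
eef_pos: [529.8, -66.7, 269.0]
ee_rot: [2.247, -2.193, -0.002]
wrist_force: [-0.1, -0.2, 0.7]
opening: 0.405
gripper_force: 0.0
t 3.23 pos [529.8 -66.7 269. ] open 37.7 F [-0.1 -0.2  0.7] gf 0.0
shift [-64.8 -38.4  28.9] turn [ 0.11 -0.01  0.4 ] shift in goal axes [-65.1 -37.9  29. ]
```

View pics/w1.png

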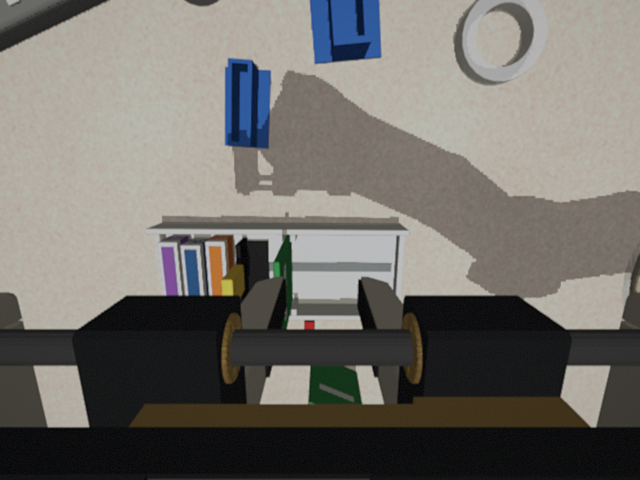

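The wrist view shows the panel's top -y corners near (291,236), the red mark at (309,325), and the large stand's near end at (346,60).

```bash
python3 - <<'E'
from h import *
import cv2
c=dict(np.load("w1.npz"))
y=np.radians(1)
def tr(x,yy,z): return [575.6+x*np.cos(y)-yy*np.sin(y),-2+x*np.sin(y)+yy*np.cos(y),z]
pts=[tr(-10,-46,138),tr(-13,-46,138),tr(-7,-46,138),tr(-10,-46,46),tr(-150,-56,46),tr(150,-56,46)]
a=np.radians(6.5)
for sx,sy,z in[(37.5,62,4),(-37.5,62,4),(18,62,60),(-18,62,60),(12,56,60),(-12,56,60)]:
    pts.append([509.6+sx*np.cos(a)-sy*np.sin(a),-304.6+sx*np.sin(a)+sy*np.cos(a),z])
p=proj(c,pts);print(p.round(0).tolist())
i=cv2.imread("pics/w1.png")
for q in p: cv2.drawMarker(i,tuple(np.round(q*1).astype(int).tolist()),(0,0,255),0,7,1)
o=np.vstack([cv2.resize(i[0:90,200:400],None,fx=3,fy=3),cv2.resize(i[205:310,140:420],(600,225))])
cv2.imwrite("pics/w1c.png",o)
E
```

```text
[[279.0, 260.0], [283.0, 260.0], [276.0, 260.0], [289.0, 237.0], [412.0, 229.0], [147.0, 228.0], [316.0, 64.0], [383.0, 57.0], [335.0, 46.0], [373.0, 43.0], [341.0, 39.0], [366.0, 36.0]]
```

View pics/w1c.png

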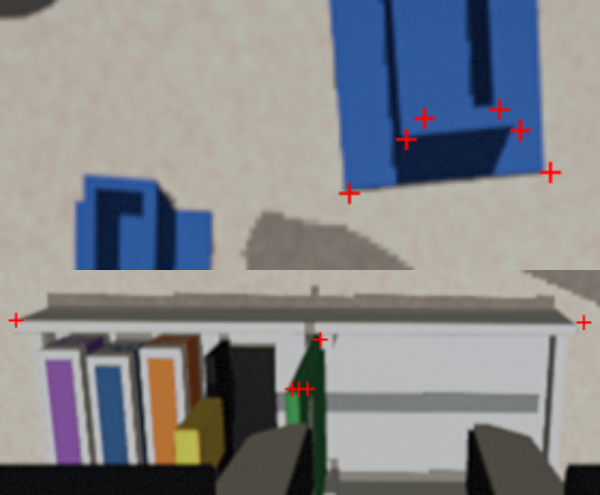

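Projected model matches the picture within about 1-2 px, so I go to the grasp.

```bash
python3 -m creep '[0,0,0.4,-32,-18,0,0.6, 0,0,0,-32,-18,0,0.6, 0,0,0,0,0,20,0.6, 0,0,0,0,0,20,0.6, 0,0,0,0,0,0,0.6]'; python3 - <<'E'
from h import *
togo(566,-1.5,112,-89)
E
```

```text
clock: 3.9
eef_pos: [563.8, -3.6, 228.6]
ee_rot: [2.235, -2.205, -0.004]
wrist_force: [0.0, -0.0, -0.1]
opening: 0.403
gripper_force: 0.0
t 3.9 pos [563.8  -3.6 228.6] open 37.5 F [ 0.  -0.  -0.1] gf 0.0
shift [ -2.   -2.6 116.6] turn [ 0.17  0.04 -0.21] shift in goal axes [ -2.1  -2.2 116.6]
```

```bash
python3 -m creep '[0,0,-0.2,-2,-2,30,0.6, 0,0,0,0,0,30,0.6, 0,0,0,0,0,30,0.6, 0,0,0,0,0,26,0.6, 0,0,0,0,0,0,0.6]' 30;  python3 -m creep '[0,0,0,0,0,0,0.8, 0,0,0,0,0,0,0.9, 0,0,0,0,0,0,0.96, 0,0,0,0,0,0,1, 0,0,0,0,0,0,1]' 30; python3 - <<'E'
from h import *
togo(566,-1.5,112,-89)
E
```

```text
clock: 4.53
eef_pos: [566.2, -1.0, 113.1]
ee_rot: [2.241, -2.2, -0.004]
wrist_force: [0.7, -1.3, -0.9]
opening: 0.399
gripper_force: 0.0
clock: 5.15
eef_pos: [567.2, 0.3, 113.8]
ee_rot: [-2.244, 2.198, 0.001]
wrist_force: [0.3, 1.1, 5.8]
opening: 0.065
gripper_force: 30.0
t 5.15 pos [5.672e+02 3.000e-01 1.138e+02] open 6.0 F [0.3 1.1 5.8] gf 30.0
shift [1.8 1.2 1.8] turn [-0.01  0.04  0.18] shift in goal axes [1.8 1.2 1.8]
```

```bash
python3 -m creep '[0,0,0,0,0,-5,1, 0,0,0,0,0,-8,1, 0,0,0,0,0,-10,1, 0,0,0,0,0,-12,1, 0,0,0,0,0,-12,1]' 40;  python3 -m creep '[0,0,0,0,0,-15,1, 0,0,0,0,0,-15,1, 0,0,0,0,0,-15,1, 0,0,0,0,0,0,1, 0,0,0,0,0,0,1]'; python3 - <<'E'
from h import *
import cv2
togo(509.6,-304.6,194,-83.5)
cv2.imwrite("pics/s2.png",cams.read_camera("scene")[100:400,60:460])
E
```

```text
clock: 5.78
eef_pos: [565.9, 0.2, 161.1]
ee_rot: [2.243, -2.198, -0.004]
wrist_force: [0.4, 0.9, -1.1]
opening: 0.06
gripper_force: 40.0
clock: 6.4
eef_pos: [566.5, 0.4, 205.0]
ee_rot: [2.244, -2.198, -0.002]
wrist_force: [-0.8, -0.7, -1.3]
opening: 0.059
gripper_force: 40.0
t 6.4 pos [5.665e+02 4.000e-01 2.050e+02] open 5.5 F [-0.8 -0.7 -1.3] gf 40.0
shift [303.8  63.2  10.9] turn [ 0.08  0.04 -5.32] shift in goal axes [296.6  91.1  11. ]
```

View pics/s2.png

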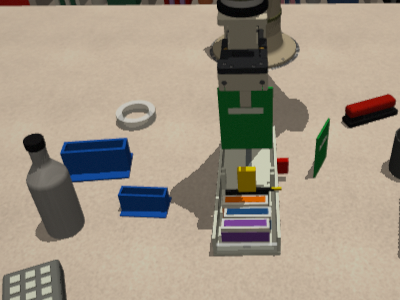

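The panel hangs upright in the jaws (crop centre about (245,118)), clear of the tray, everything else in place.

```bash
python3 -m creep '[0,0,0,20,4,0,1, 0,0,0,35,7,0,1, 0,0,0,40,8,0,1, 0,0,0,40,9,0,1, 0,0,0,40,8,0,1]'; python3 -m creep '[0,0,0,40,9,0,1, 0,0,0,40,8,0,1, 0,0,0,30,6,0,1, 0,0,-3,15,3,0,1, 0,0,-2.3,0,0,0,1]'; python3 -m creep '[0,0,0,0,0,0,1, 0,0,0,0,0,0,1, 0,0,0,0,0,0,1, 0,0,0,0,0,0,1, 0,0,0,0,0,0,1]'; python3 - <<'E'
from h import *
import cv2
togo(509.6,-304.6,194,-83.5)
c=cams.camera_info("top"); i=cams.read_camera("top"); cv2.imwrite("pics/t3.png",cv2.resize(i[200:300,385:510],None,fx=6,fy=6,interpolation=cv2.INTER_CUBIC))
E
```

```text
clock: 7.08
eef_pos: [533.1, -178.2, 205.0]
ee_rot: [2.242, -2.199, -0.002]
wrist_force: [-0.2, 0.4, -0.2]
opening: 0.061
gripper_force: 40.0
clock: 7.7
eef_pos: [509.3, -303.4, 205.1]
ee_rot: [2.34, -2.094, -0.002]
wrist_force: [0.2, 0.3, -0.9]
opening: 0.067
gripper_force: 40.0
clock: 8.32
eef_pos: [511.0, -300.8, 205.2]
ee_rot: [2.343, -2.092, -0.002]
wrist_force: [0.1, -0.1, 0.1]
opening: 0.063
gripper_force: 40.0
t 8.32 pos [ 511.  -300.8  205.2] open 5.9 F [ 0.1 -0.1  0.1] gf 40.0
shift [ 3.6  1.8 11.2] turn [ 0.06  0.03 -0.01] shift in goal axes [ 3.6  1.8 11.2]
```

View pics/t3.png

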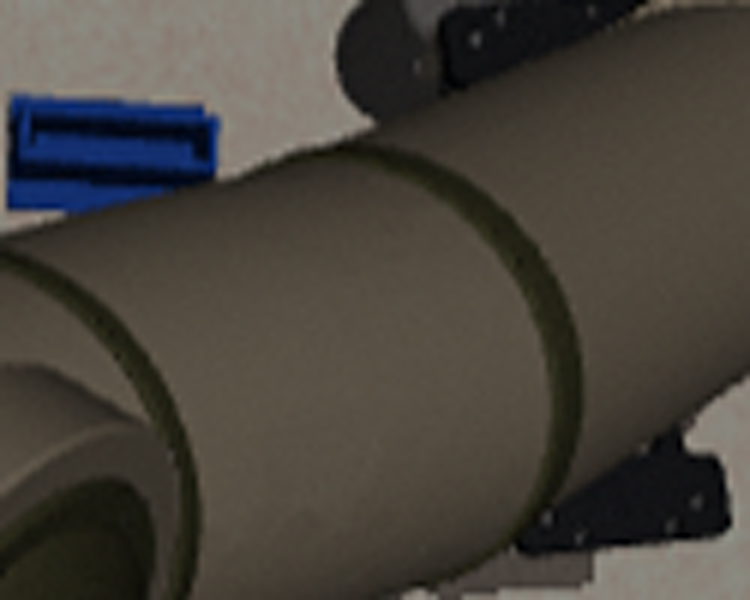

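The arm hides the stand in the top view; the large stand cannot be seen there. I trust the earlier fit (bay clearance ±9 mm), lower part-way and check forces.

```bash
python3 -m creep '[0,0,0,3.5,2,0,1, 0,0,0,0,0,10,1, 0,0,0,0,0,15,1, 0,0,0,0,0,10,1, 0,0,0,0,0,0,1]'; python3 -m creep '[0,0,0,0,0,7,1, 0,0,0,0,0,7,1, 0,0,0,0,0,7,1, 0,0,0,0,0,7,1, 0,0,0,0,0,0,1]'; python3 - <<'E'
from h import *
import cv2
togo(509.6,-304.6,114,-83.5)
cv2.imwrite("pics/s4.png",cv2.resize(cams.read_camera("scene")[160:360,60:310],None,fx=3,fy=3))
E
```

```text
clock: 9.0
eef_pos: [508.7, -304.5, 169.0]
ee_rot: [2.342, -2.092, -0.005]
wrist_force: [0.5, -0.3, -0.1]
opening: 0.062
gripper_force: 40.0
clock: 9.62
eef_pos: [509.0, -304.6, 141.6]
ee_rot: [2.343, -2.092, -0.003]
wrist_force: [0.2, 0.1, -0.7]
opening: 0.062
gripper_force: 40.0
t 9.62 pos [ 509.  -304.6  141.6] open 5.7 F [ 0.2  0.1 -0.7] gf 40.0
shift [ 0.1 -0.7 27.6] turn [ 0.1   0.06 -0.03] shift in goal axes [ 0.1 -0.6 27.6]
```

View pics/s4.png

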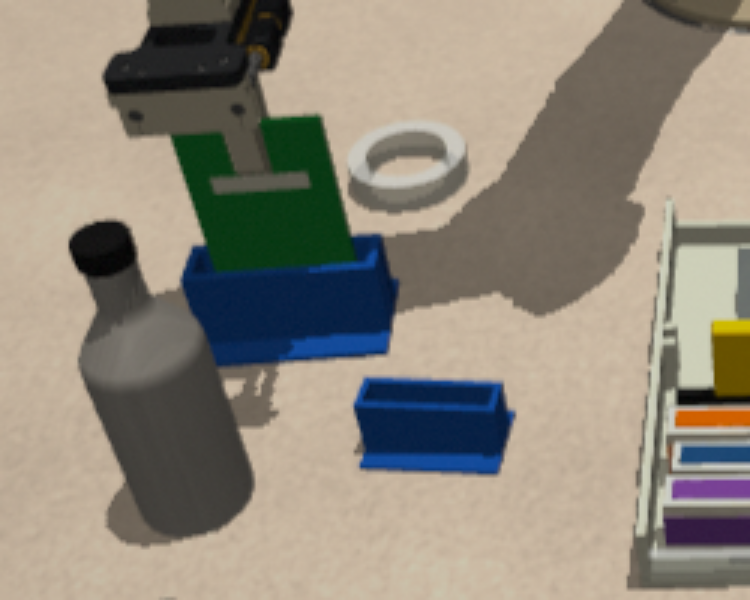

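The panel (crop (265,190)) sits inside the bay of the large stand, gripper clear of the flask. Lowering to the floor.

```bash
python3 -m creep '[0,0,0,0,0,8,1, 0,0,0,0,0,8,1, 0,0,0,0,0,7,1, 0,0,0,0,0,3,1, 0,0,0,0,0,0,1]'; python3 -m creep '[0,0,0,0,0,1,1, 0,0,0,0,0,1,1, 0,0,0,0,0,1,1, 0,0,0,0,0,0,1, 0,0,0,0,0,0,1]' 15
```

```text
clock: 10.3
eef_pos: [509.1, -304.8, 115.9]
ee_rot: [2.343, -2.092, -0.002]
wrist_force: [-0.2, 0.1, 0.6]
opening: 0.061
gripper_force: 40.0
clock: 10.92
eef_pos: [509.2, -304.7, 113.2]
ee_rot: [2.343, -2.092, -0.002]
wrist_force: [-0.2, -0.7, -1.1]
opening: 0.064
gripper_force: 15.0
```

```bash
python3 -m creep '[0,0,0,0,0,1,1, 0,0,0,0,0,0.5,1, 0,0,0,0,0,0.5,1, 0,0,0,0,0,0,1, 0,0,0,0,0,0,1]'
```

```text
clock: 11.55
eef_pos: [509.2, -304.8, 111.8]
ee_rot: [-2.343, 2.093, 0.001]
wrist_force: [-1.7, 2.4, 9.1]
opening: 0.063
gripper_force: 15.0
```

```bash
python3 -m creep '[0,0,0,0,0,0,0.9, 0,0,0,0,0,0,0.85, 0,0,0,0,0,0,0.75, 0,0,0,0,0,0,0.6, 0,0,0,0,0,0,0.5]' ; python3 -m creep '[0,0,0,0,0,-3,0.4, 0,0,0,0,0,-6,0.4, 0,0,0,0,0,-10,0.4, 0,0,0,0,0,-15,0.4, 0,0,0,0,0,-20,0.4]'; python3 -m creep '[0,0,0,0,0,-30,0.4, 0,0,0,0,0,-30,0.4, 0,0,0,0,0,-10,0.4, 0,0,0,0,0,0,0.4, 0,0,0,0,0,0,0.4]'; python3 - <<'E'
from h import *
import cv2
togo(620.6,-1.2,240,-89)
cv2.imwrite("pics/s5.png",cv2.resize(cams.read_camera("scene")[160:360,60:310],None,fx=3,fy=3))
E
```

```text
clock: 12.18
eef_pos: [509.2, -304.8, 111.1]
ee_rot: [2.343, -2.092, -0.002]
wrist_force: [0.5, -0.3, -0.2]
opening: 0.418
gripper_force: 0.0
clock: 12.8
eef_pos: [509.2, -304.7, 166.5]
ee_rot: [2.343, -2.092, -0.002]
wrist_force: [0.1, -0.6, 0.0]
opening: 0.599
gripper_force: 0.0
clock: 13.42
eef_pos: [509.0, -304.3, 234.4]
ee_rot: [2.343, -2.092, -0.004]
wrist_force: [-0.1, 0.3, 0.1]
opening: 0.6
gripper_force: 0.0
t 13.43 pos [ 509.  -304.3  234.4] open 55.8 F [-0.1  0.3  0.1] gf 0.0
shift [-288.6 -145.1   -5.5] turn [0.12 0.07 5.48] shift in goal axes [-301.1 -116.8   -5.6]
```

View pics/s5.png

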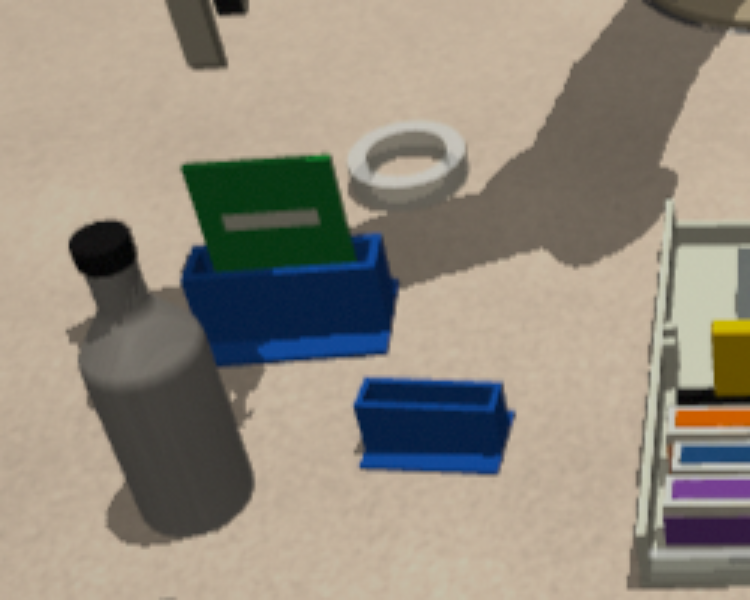

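Panel (crop (265,215)) stands in the large stand. Next, the tab.

```bash
python3 -m creep '[0,0,0,-20,-10,0,0.6, 0,0,0,-40,-20,0,0.6, 0,0,0,-50,-25,0,0.6, 0,0,0,-50,-25,0,0.6, 0,0,0,-50,-25,0,0.6]'; python3 -m creep '[0,0,0,-50,-25,0,0.6, 0,0,0,-28,-15,0,0.6, 0,0,5.5,0,0,0,0.6, 0,0,0,0,0,0,0.6, 0,0,0,0,0,0,0.6]'; python3 - <<'E'
from h import *
togo(621,-1,74,-89)
E
```

```text
clock: 14.1
eef_pos: [590.1, -82.5, 234.4]
ee_rot: [2.342, -2.092, -0.003]
wrist_force: [0.7, -0.2, 0.7]
opening: 0.396
gripper_force: 0.0
clock: 14.72
eef_pos: [620.6, -2.9, 234.8]
ee_rot: [2.24, -2.201, -0.002]
wrist_force: [-0.1, -0.9, -0.1]
opening: 0.399
gripper_force: 0.0
t 14.72 pos [620.6  -2.9 234.8] open 37.1 F [-0.1 -0.9 -0.1] gf 0.0
shift [ -1.9  -0.7 160.8] turn [ 0.11 -0.    0.02] shift in goal axes [ -1.9  -0.4 160.8]
```

```bash
python3 -m creep '[0,0,0,-2,0,40,0.6, 0,0,0,0,0,40,0.6, 0,0,0,0,0,40,0.6, 0,0,0,0,0,25,0.6, 0,0,0,0,0,15,0.6]' 40; python3 -m creep '[0,0,0,0,0,0,0.75, 0,0,0,0,0,0,0.85, 0,0,0,0,0,0,1, 0,0,0,0,0,0,1, 0,0,0,0,0,0,1]' 40; python3 - <<'E'
from h import *
togo(621,-1,74,-89)
E
```

```text
clock: 15.35
eef_pos: [620.3, -0.9, 74.1]
ee_rot: [2.239, -2.202, -0.003]
wrist_force: [0.2, 0.4, 0.2]
opening: 0.399
gripper_force: 0.0
clock: 15.98
eef_pos: [622.1, -0.4, 76.2]
ee_rot: [-2.239, 2.201, -0.002]
wrist_force: [4.1, 0.1, 7.5]
opening: 0.127
gripper_force: 40.0
t 15.97 pos [ 6.221e+02 -4.000e-01  7.620e+01] open 11.8 F [4.1 0.1 7.5] gf 40.0
shift [0.6 1.1 2.2] turn [-0.1   0.01 -0.02] shift in goal axes [0.6 1.1 2.2]
```

```bash
python3 -m creep '[0,0,0,0,6,0,1, 0,0,0,0,10,0,1, 0,0,0,0,12,0,1, 0,0,0,0,12,0,1, 0,0,0,0,12,0,1]' 50; python3 -m creep '[0,0,0,0,12,0,1, 0,0,0,0,8,0,1, 0,0,0,0,4,0,1, 0,0,0,0,0,0,1, 0,0,0,0,0,0,1]'; python3 - <<'E'
from h import *
import cv2
togo(539.5,-1,74,-89)
a=cams.read_camera("scene"); cv2.imwrite("pics/s6f.png",a); t=cams.read_camera("top"); cv2.imwrite("pics/t6f.png",t)
x=cv2.resize(a[215:295,290:390],None,fx=5,fy=5,interpolation=cv2.INTER_CUBIC)
y=cv2.resize(t[210:290,280:335],None,fx=5,fy=5,interpolation=cv2.INTER_CUBIC)
cv2.imwrite("pics/s6.png",cv2.convertScaleAbs(np.hstack([x,y]),alpha=1.3))
E
```

```text
clock: 16.6
eef_pos: [570.7, -1.3, 76.2]
ee_rot: [-2.239, 2.201, -0.004]
wrist_force: [6.9, -0.4, 3.8]
opening: 0.126
gripper_force: 50.0
clock: 17.23
eef_pos: [547.2, -1.7, 76.2]
ee_rot: [-2.239, 2.201, -0.004]
wrist_force: [8.3, -0.7, 3.7]
opening: 0.125
gripper_force: 50.0
t 17.23 pos [547.2  -1.7  76.2] open 11.7 F [ 8.3 -0.7  3.7] gf 50.0
shift [-0.9  7.7  2.2] turn [-0.2  -0.02 -0.02] shift in goal axes [-0.9  7.7  2.2]
```

View pics/s6.png

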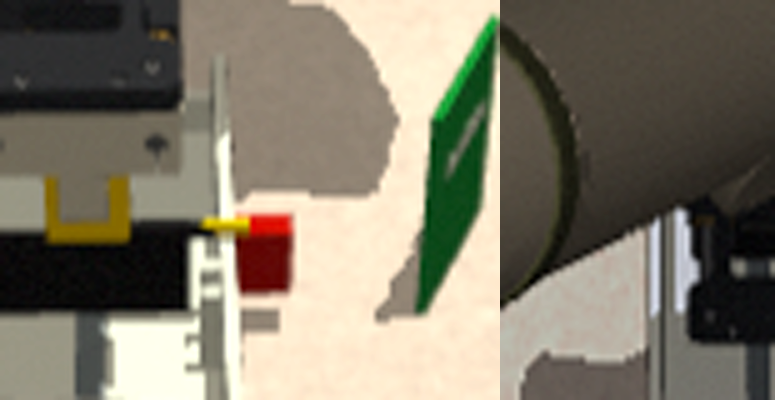

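Pointer tip at crop (240,225), red top face rows about 215-234, seen obliquely; I'll compute tray x for both.

```bash
python3 - <<'E'
from h import *
import cv2
c=cams.camera_info("scene")
for f in("scene0","s6f"):
    a=cv2.imread(f"pics/{f}.png").astype(int); b,g,rr=a[...,0],a[...,1],a[...,2]
    red=(rr>90)&(g<60)&(b<60); yel=(rr>120)&(g>100)&(b<90)
    S=np.s_[250:300,325:355]
    v,u=np.nonzero(red[S]); u+=325; v+=250; print(f,"red",u.min(),u.max(),v.min(),v.max(),[int(a[k,343,2]) for k in range(254,278)])
    v,u=np.nonzero(yel[S]); u+=325; v+=250
    k=u>=u.max()-5; print("ptr",u.max(),v[k].min(),v[k].max(),v[k].mean(), "x",ray(c,u.max(),v[k].mean(),55).round(1))
for v in (255,257.5,258,258.5,259,261.5): print(v,ray(c,343,v,50).round(1))
from itertools import product
E
```

```text
scene0 red 337 347 258 273 [193, 192, 191, 185, 170, 163, 163, 140, 88, 72, 72, 71, 72, 71, 71, 72, 70, 71, 71, 100, 161, 194, 167, 107]
ptr 348 260 273 266.5 x [567.7  77.2  55. ]
s6f red 337 347 258 272 [200, 200, 200, 193, 176, 170, 170, 146, 92, 75, 76, 74, 75, 75, 75, 75, 73, 74, 75, 104, 166, 203, 173, 113]
ptr 339 258 261 259.5 x [547.9  60.9  55. ]
255 [529.   69.1  50. ]
257.5 [536.3  68.9  50. ]
258 [537.8  68.9  50. ]
258.5 [539.3  68.8  50. ]
259 [540.7  68.8  50. ]
261.5 [547.9  68.6  50. ]
```

```bash
python3 - <<'E'
from h import *
import cv2
c=cams.camera_info("top"); a=cv2.imread("pics/top0.png").astype(float)
print("top red R-G rows 244..258"); print((a[244:259,301:310,2]-a[244:259,301:310,1]).astype(int))
print("ptr R-B"); print((a[214:224,306:316,2]-a[214:224,306:316,0]).astype(int))
for f,rows in(("scene0",(284,296)),("s6f",(254,266))):
    b=cv2.imread(f"pics/{f}.png").astype(int); print(f); print((b[rows[0]:rows[1],328:344,1]-b[rows[0]:rows[1],328:344,0]))
E
```

```text
top red R-G rows 244..258
[[ 5  4  4  7  6  7  6  4  3]
 [ 5  4  5  6  4  4  5  5  4]
 [ 5  3  5  3  1  2  4  4 -1]
 [22 22 23 24 22 20 22 24 16]
 [55 70 69 68 66 67 67 69 47]
 [66 90 91 89 86 88 88 90 74]
 [64 88 87 87 88 86 87 90 73]
 [68 92 93 91 92 92 91 91 75]
 [38 56 55 56 55 58 57 57 47]
 [19 17 14 17 18 18 19 17 14]
 [ 7  7  6  6  6  6  6  6  9]
 [ 2  6  5  2  3  5  5  6  4]
 [ 4  8  7  4  3  6  7  8  7]
 [ 2  7  8  5  6  7  6  9  6]
 [ 1  5  6  6  6  7  7  7  5]]
ptr R-B
[[ 15  13  16  18  -9  -7   3   7   8  -8]
 [ 14  16  16  17 -10  -9   2   5   6  -8]
 [ 14  16  12  13 -12 -11   0   4   5 -10]
 [ 12  14  36  39  22  22  29  27  30  -7]
 [ 12  11  76  79  74  74  78  80  83   7]
 [ 15  11  59  61  62  60  61  56  59   6]
 [ 13  11  20  19  -2  -1  11   4   4  -9]
 [ 14  12  14  11 -10  -8   1   5   7  -2]
 [ 15  15  17  15  -9  -8   1   6   6   7]
 [ 11  15  15  19  -9  -8   2   7   7  -6]]
scene0
[[ 37  27  11  11  11  10  10  17  20  16  19  21  20  22  21  22]
 [ 21  19  11  11  11  10  11  18  20  16  19  20  22  21  21  21]
 [ 14  12  11  28  46  47  41  41  45  48  
[... 736 characters left out ...]
  17  19  21  23  22  22  22]
 [ 14  15  13  14  13   9  18  22  23  21  21  23  22  22  22  22]
 [ 14  15  14  14  13  10  18  22  20  19  19  20  19  19  19  17]
 [ 11  13  28  62  64  64  51  54  53  84  85  78  13  11  11  10]
 [  5  12  69 153 153 149 141 141 149 164 164 154   8  15  10  11]
 [  1  12  59 103 103 115 113 114 115 114 114 107   9   6   9  12]
 [ -1  -1   2   3  18  59  53  52  49  68  68  65   7   8   6   9]
 [  8  12  10   8  11  27  35  35  32  31  31  28   3   5   4   6]
 [ 15  19  18  13  12  10  16  18  14  -1   5   0   2   2   2   2]
 [ 18  23  22  15  14  11  18  21  16   7   6   3   2  -1   2   1]
 [ 17  22  21  15  14  11  18  21  17   7   3   1   1   3   0   2]]
```

```bash
python3 - <<'E'
from h import *
c=cams.camera_info("top"); 
print("top mark ctr",ray(c,305,247.57,50)[0]-6)
for z in(55,57): print("top ptr rest",ray(c,310,217.17,z)[0]-2)
s=cams.camera_info("scene")
print("scene mark",ray(s,343,257.5,50)[0]+6,ray(s,343,261.43,50)[0]-6)
for z in(55,57): print("scene ptr rest, now",z,ray(s,338,286.5-.26,z)[0]+2,ray(s,338,258.05,z)[0]+2)
E
```

```text
top mark ctr 539.4416419908838
top ptr rest 622.0713342379636
top ptr rest 621.585077817172
scene mark 542.3434344098018 541.7451085600113
scene ptr rest, now 55 622.0453581602864 545.7259349409564
scene ptr rest, now 57 624.0920725397212 548.0280017347802
```

Both cameras agree on about 82 mm total, with 75-76 done; pull 6 mm more.

```bash
python3 -m creep '[0,0,0,0,3,0,1, 0,0,0,0,3,0,1, 0,0,0,0,0,0,1, 0,0,0,0,0,0,1, 0,0,0,0,0,0,1]'; python3 - <<'E'
from h import *
import cv2
togo(541,-1,74,-89)
a=cams.read_camera("scene"); cv2.imwrite("pics/s7f.png",a); b=a.astype(int)
print(b[252:264,336:340,1]-b[252:264,336:340,0]); print(b[252:264,343,2])
x=cv2.resize(a[100:400,80:400],None,fx=1.25,fy=1.25)
y=cv2.resize(a[225:295,300:370],(375,375),interpolation=cv2.INTER_CUBIC)
cv2.imwrite("pics/s7.png",np.hstack([x,y]))
E
```

```text
clock: 17.95
eef_pos: [541.4, -1.8, 76.2]
ee_rot: [-2.239, 2.201, -0.004]
wrist_force: [8.5, -1.2, 4.0]
opening: 0.124
gripper_force: 50.0
t 17.95 pos [541.4  -1.8  76.2] open 11.5 F [ 8.5 -1.2  4. ] gf 50.0
shift [-0.9  0.4  2.2] turn [-0.2  -0.02 -0.02] shift in goal axes [-0.9  0.3  2.2]
[[ 15  12  12  13]
 [ 16  13  17  17]
 [ 16  18  21  22]
 [ 19  21  22  22]
 [ 60  62  60  51]
 [164 164 164 104]
 [113 114 112  94]
 [ 51  68  68  55]
 [ 32  37  39  36]
 [ 14   4  11  10]
 [ 16   1   3   3]
 [ 16   1  -1   3]]
[158 200 200 199 199 193 177 169 169 145  91  75]
```

View pics/s7.png

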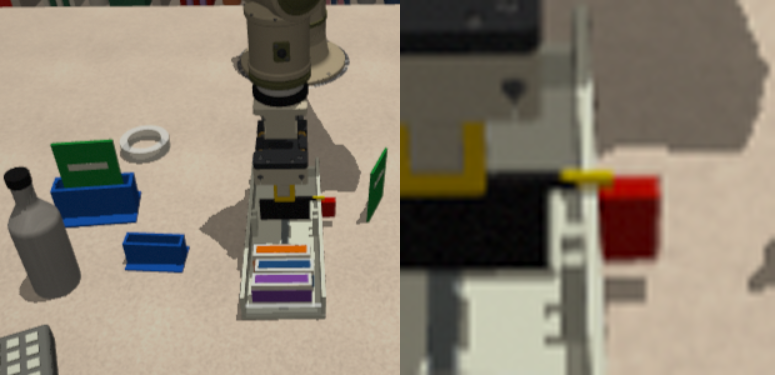

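The panel stands in the stand at (88,165), and the pointer (585,178) lies level with the red mark's top face, within about 1 mm. Packs and other things have not moved.

```bash
python3 -c "
from plant import ticket; print(ticket.job_done())"
```

```text
the job is handed in; nothing more can be done
None
```

The green panel stands upright in the large blue stand, and I handed the job in still gripping the pusher's yellow tab, pulled back about 81 mm so the pointer is level with the red mark to within about 1 mm; nothing else was touched.

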